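# Make up the casting kit and the staining kit

### The arm

A 6-joint arm with a two-finger parallel gripper is mounted at the origin on a cart in front of the work surface, level with it; the furniture and walls round the work are solid. World frame = base frame: x ahead of the robot, y to its left, z up, the work surface at z = 0. Lengths are in m, angles in degrees, forces in N, time in s.
With the tool pointing down it reaches from about 0.35 to 0.875 m from the base axis. Payload 4.2 kg.
Tool frame: the origin (TCP) lies on the centre line of the jaws, within the pads' length; the fingertips stand 25 mm ahead of it and the grasp point (between the pads) lies 6 mm ahead of it; z points along the fingers, y is the line along which they close (so a half turn about z gives the same grasp; the last joint's range is limited). The gripper opens to 87 mm and grips with 3 to 60 N. Pads are 19 mm wide; open, the fingers measure 117 mm over their backs; the gripper's body (75 mm by 190 mm) begins 51 mm behind the grasp point.
Start: joints at [-50.501, 22.042, 0.453, 0, -68.411, -14.817], TCP at [0.261, -0.568, 0.248] pointing down, gripper open.
Joint ranges: [-179.83, 179.83], [-69.29, 118.12], [-61.27, 80.66], [-181.25, 117.63], [-171.15, -9.14], [-177.46, 177.46]. Speed limits (degrees/s): [159.86, 159.86, 180, 180, 180, 180].

### API

Orientations are given as a 3x3 rotation matrix whose columns are the frame's x, y, z axes.
In Python, from station import r gives the robot as it stands.
- The arm moves only by the tool move_arm, never from a script. Its argument "series" is a list of rows, each an object with "grip": the opening, from 0 (shut) to 1 (fully open); "xyz": the shift along the tool's x, y, z in mm, a list of three; "angular": the turn, a rotation vector about the tool's x, y, z in rad, a list of three. A call has 1 to 10 rows; each row is the pose to reach, as a shift and turn from the pose commanded when the call began, along the tool's axes at that moment; what a row does not reach only later rows make up. A row lasts 1/10 s, in which the tool goes at most 50 mm and 8.59 degrees, less where a joint would pass 70% of its speed; a pose out of reach is approached as far as the arm can. A call with a gripper value outside its range is refused whole. The fingers move at their own pace and stop on an object; the grip force is fixed at half the most. Time passes only in rows, so rows that repeat a pose let the fingers close. It gives the time, the measured TCP pose, the force, the opening and the grip force at its end, in the units of the state.
- r.sense(): the state, without advancing time (a new reading comes with each control period).
- r.capture(name): name is "scene" or "top" or "wrist"; returns a dict with "img" (480x640x3 uint8, red, green, blue), "camera_matrix" (3x3 intrinsics, pixels), "rvec" (rotation vector, rad) and "tvec" (3), from world to camera coordinates, as OpenCV has them; the wrist camera has in their place "hand_eye" (4x4, takes a point from camera to tool coordinates, whose origin is the TCP and whose axes are the flange's). Camera axes: x right, y down, z forward; pixel columns grow to the right and rows downward; lengths in m; the calibration is good to about 2 mm. A picture is of the moment at which its call begins: read the wrist's pose just before it. There is no depth.
- r.finish_job(): hands the job in; it is judged then, once.
The state is a dict: "time_s": time; "joints": joint angles; "joint_velocities": joint speeds; "effort": joint torques, N m; "tcp_pos": TCP position; "ee_rot": TCP orientation; "wrist_force": force on the tool from outside, world axes, zero at the start; "moment": the same for the moment, N m; "gripper_width": opening from 0.0 (shut) to 1.0 (fully open); "gripper_force": force on a finger pad.
Only numpy, scipy, OpenCV 4.12 (cv2) and the standard library are available. Lean on these libraries where they do the work, as an engineer would, in place of code of your own. Each camera call takes 0.05 s, during which the arm holds its last target. There are 200 camera calls.

### The job

Make up two kits from the stock on the bench: on the blue tray, the smaller blue-capped bottle, upright on the white round mark, and the green gel comb, lying flat and lengthwise on the white strip; on the yellow tray, the amber-capped bottle, upright on the black round mark, and the timer, lying flat on the black square. Centre each on its mark and leave all the other stock (large blue-capped bottle, clear comb, beaker, orange tube rack) where it is.

Things in the scene. Friction and masses are not known exactly. Their poses are not given: they have to be found in the camera images.
- tray_blue: Blue kit tray, fixed to the bench: 120 (own x) x 230 (own y) mm, flat floor 4 mm above the bench, open along the long sides; at its two ends (y = +-112) an end lip 12 mm high with a steel grip bar on it, 18 mm high in all. Origin: centre of the underside. Marks: white disc, 64 mm across, for the bottle, centred at tray x 0, y +60 mm; white strip 38 x 100 mm, long along tray y, for the comb, centred at tray x 0, y -50 mm.
- tray_yellow: Yellow kit tray, the same size and shape as the blue one (floor 4 mm above the bench, 18 mm high lips at the y ends), fixed. Origin: centre of the underside. Marks: black disc, 64 mm across, for the bottle, centred at tray x 0, y -60 mm; black square 70 x 70 mm for the timer, centred at tray x 0, y +50 mm. The two trays can change places from start to start.
- buffer_bottle: Smaller blue-capped clear bottle with white label, 56 mm in diameter, 106 mm high, about 0.15 to 0.3 kg; cap 32 mm in diameter from 88 to 106 mm up; it can be gripped round the straight body at mid height. Origin: centre of its underside, z up.
- stain_bottle: Amber-capped bottle, violet-blue contents: same shape as the smaller blue-capped one, 56 mm in diameter, 106 mm high. Origin: centre of its underside, z up.
- green_comb: Green gel comb lying flat: 31 (own x) x 95 (own y) mm, 9 mm thick, about 15 g. Origin: centre of its outline, on the underside. Its solid back bar, the part to grip across its 16 mm width, spans x 0 to +16 mm (bar centre at x +8 mm); the thin teeth on the -x side offer no hold.
- timer: White timer lying flat: 66 (own x) x 62 (own y) mm, 16 mm thick (18 with buttons), grey and red buttons. Origin: centre of its underside, z up. At the start its y sides look to and from the robot.
- large_bottle: Larger blue-capped clear bottle, 66 mm in diameter, 136 mm high. Not wanted, leave it. Origin: centre of its underside.
- clear_comb: Clear colourless gel comb, 31 x 95 x 9 mm, lying flat. Not wanted, leave it. Origin: centre of its outline, underside.
- beaker: Clear beaker, 57 mm across, 62 mm high. Not wanted, leave it. Origin: centre of its underside.
- tube_rack: Orange tube rack with tubes, 62 (own x) x 150 (own y) x 46 mm. Not wanted, leave it. Origin: centre of its underside.

How it is judged:
By the outcome, as a careful person would: the job done as asked, in the order asked, and still so for the second after the job is handed in, with the robot touching nothing.
It also fails if it takes over 102 s, if anything falls off the work surface, if the arm or the gripper's body presses on something with over 40 N, if the wrist force passes 120 N, or if a joint passes its speed limit or range.

## Working session

There is one attempt and no reset: what is moved stays moved. The work goes in short steps, Python scripts to look and compute and a tool call to move; the robot and the scene stay as the last step left them, time stands still between calls to the robot, and variables do not carry over. Pictures are saved under pics/ and viewed, at most 14 in all, crops included, and the job is handed in when it is done.

Besides the shell and the picture viewer there is one more tool, called as a command line: name --argument value ..., lists and objects as JSON in quotes. move_arm: Moves the arm, as the interface text tells. Its arguments: {"type":"object","properties":{"series":{"type":"array"}},"required":["series"]}

```bash
mkdir -p pics
python3 - <<'E'
from station import r
import cv2,numpy as np,pickle
s=r.sense();print(s['time_s'],s['tcp_pos'],np.round(s['ee_rot'],3).tolist(),s['gripper_width'])
for n in('top','scene'):
    c=r.capture(n);pickle.dump(c,open(n+'.pkl','wb'));cv2.imwrite(f'pics/{n}0.png',c['img'][:,:,::-1])
    R=cv2.Rodrigues(np.array(c['rvec'],float))[0];print(n,np.round(-R.T@np.ravel(c['tvec']),3),np.round(R,2).tolist())
E
```

```text
0.0 [ 0.26078734 -0.56739217  0.24646503] [[-0.909, -0.417, -0.001], [-0.417, 0.909, 0.002], [0.0, 0.002, -1.0]] 0.9997598530827015
top [0.49  0.24  1.262] [[-0.03, -1.0, 0.0], [-1.0, 0.02, -0.09], [0.09, -0.0, -1.0]]
scene [-0.003  0.623  0.776] [[-0.56, -0.83, -0.01], [-0.59, 0.4, -0.7], [0.58, -0.39, -0.71]]
```

View pics/top0.png

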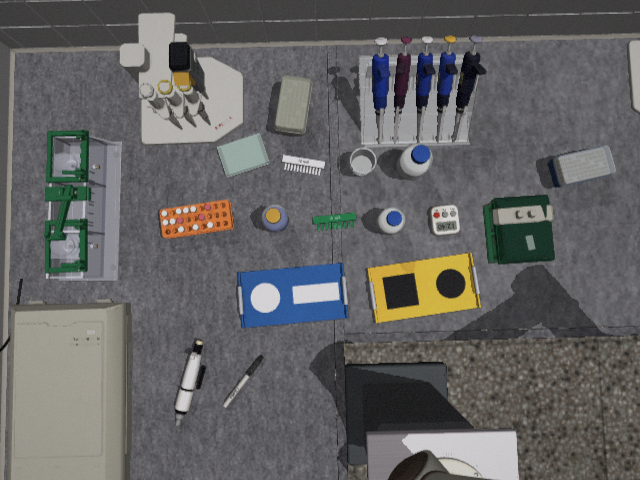

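View pics/scene0.png

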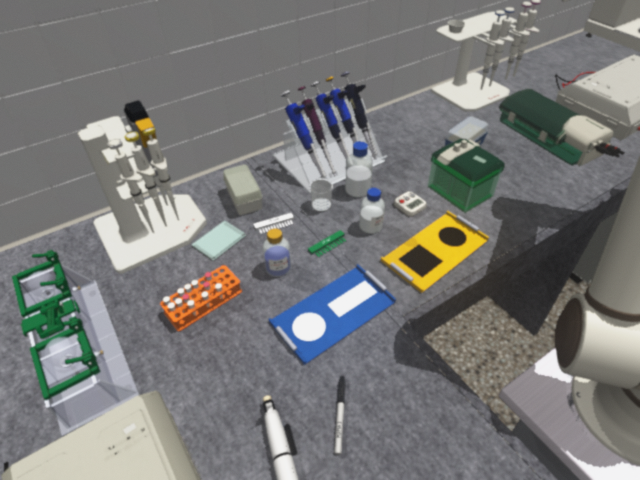

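The top view shows the blue tray (disc at 265,298, strip at 318,293) and the yellow tray (square at 401,291, disc at 451,283). The wanted stock is the blue cap (394,218), green comb (334,221), amber cap (273,216) and timer (445,220). The scene view agrees.

```bash
cat > h.py <<'E'
import cv2,numpy as np
def ray(c,px,z,T=None):
    """pixel -> world point at height z; T = camera-to-world 4x4 (wrist)"""
    K=np.array(c['camera_matrix'],float)
    if T is None:
        R=cv2.Rodrigues(np.array(c['rvec'],float))[0];o=-R.T@np.ravel(c['tvec']);M=R.T
    else: M,o=T[:3,:3],T[:3,3]
    d=M@np.linalg.solve(K,[px[0],px[1],1.]);return o+d*(z-o[2])/d[2]
def blob(img,box,lo,hi):
    """largest HSV blob within box (u0,v0,u1,v1): contour in full-image pixels"""
    u0,v0,u1,v1=box;hsv=cv2.cvtColor(img[v0:v1,u0:u1],cv2.COLOR_RGB2HSV)
    m=cv2.inRange(hsv,lo,hi)
    cs=cv2.findContours(m,cv2.RETR_EXTERNAL,cv2.CHAIN_APPROX_NONE)[0]
    k=max(cs,key=cv2.contourArea);return k+np.array([u0,v0])
def rect(c,k,z,T=None):
    """world centre, sizes, long-axis heading (deg) of contour at height z"""
    P=np.array([ray(c,p,z,T)[:2] for p in k[:,0]])*1000
    (x,y),(w,h),_=cv2.minAreaRect(P.astype(np.float32));b=cv2.boxPoints(cv2.minAreaRect(P.astype(np.float32)))
    e=max((b[1]-b[0],b[2]-b[1]),key=np.linalg.norm)
    return np.round([x,y],1),np.round(sorted([w,h]),1),round(np.degrees(np.arctan2(e[1],e[0]))%180,1)
E
python3 - <<'E'
import pickle,numpy as np
from h import *
c=pickle.load(open('top.pkl','rb'));I=c['img']
W=((0,0,150),(180,60,255));B=((0,0,0),(180,255,60))
for n,box,hs,z in [('bluecap',(382,205,408,228),((100,120,60),(130,255,255)),.106),
 ('ambercap',(260,205,290,232),((8,120,120),(25,255,255)),.106),
 ('comb',(305,205,362,236),((50,120,40),(85,255,255)),.009),
 ('timer',(425,200,465,240),W,.016),
 ('wdisc',(245,278,285,318),W,.004),('wstrip',(288,275,343,310),W,.004),
 ('bsq',(380,270,422,312),B,.004),('bdisc',(433,265,470,302),B,.004),
 ('btray',(230,255,355,335),((100,100,60),(125,255,255)),.004),('ytray',(360,245,490,330),((18,120,90),(35,255,255)),.004)]:
    print(n,*rect(c,blob(I,box,*hs),z))
E
```

```text
bluecap [600.4  98.4] [27.1 28.8] 133.2
ambercap [611.1 343. ] [26.3 26.5] 179.0
comb [605.5 216.6] [30.2 93.4] 94.3
timer [602.7 -24.4] [57.3 61.8] 4.5
wdisc [443.6 371.3] [60.7 62.5] 179.0
wstrip [451.3 261.5] [38.8 99.4] 93.7
bsq [450.8  77.7] [66.6 67.8] 97.0
bdisc [464.2 -31.7] [58.9 59.2] 43.1
btray [447.9 312.1] [121.1 231.1] 93.9
ytray [456.9  26.7] [120.3 231.3] 97.1
```

```bash
cat >> h.py <<'E'
from scipy.spatial.transform import Rotation as Ro
def to(x,y,z,yaw):
    """print shift (mm) and turn (rad), tool axes, from now to TCP x,y,z (mm) pointing down, closing axis heading yaw (deg)"""
    from station import r
    s=r.sense();R=np.array(s['ee_rot']);a=np.radians(yaw)
    Y=np.array([np.cos(a),np.sin(a),0]);
    if Y@R[:,1]<0:Y=-Y
    Z=np.array([0,0,-1.]);G=np.c_[np.cross(Y,Z),Y,Z]
    print('xyz',np.round(R.T@(np.array([x,y,z])-1000*np.array(s['tcp_pos'])),1),'ang',np.round(Ro.from_matrix(R.T@G).as_rotvec(),3),'t',s['time_s'])
E
python3 - <<'E'
import pickle
from h import *
from station import r
c=pickle.load(open('top.pkl','rb'))
k=blob(c['img'],(405,138,440,175),(100,120,60),(130,255,255));print('largecap',*rect(c,k,.136))
print('beaker',ray(c,(362,162),.03),'clear comb',ray(c,(303,164),.005))
to(560,98,248,93.9)
E
```

```text
largecap [724.9  43.8] [32.8 33.8] 42.7
beaker [0.73096298 0.15363317 0.03      ] clear comb [0.73461957 0.28260398 0.005     ]
xyz [-5.497e+02  4.798e+02 -5.000e-01] ang [ 0.002 -0.     0.363] t 0.1
```

move_arm --series '[{"grip": 1, "xyz": [-36, 31, 0], "angular": [0, 0, 0.04]}, {"grip": 1, "xyz": [-72, 63, 0], "angular": [0, 0, 0.08]}, {"grip": 1, "xyz": [-108, 94, 0], "angular": [0, 0, 0.12]}, {"grip": 1, "xyz": [-144, 126, 0], "angular": [0, 0, 0.16]}, {"grip": 1, "xyz": [-180, 157, 0], "angular": [0, 0, 0.2]}, {"grip": 1, "xyz": [-216, 188, 0], "angular": [0, 0, 0.24]}, {"grip": 1, "xyz": [-252, 220, 0], "angular": [0, 0, 0.28]}, {"grip": 1, "xyz": [-288, 251, 0], "angular": [0, 0, 0.32]}, {"grip": 1, "xyz": [-324, 283, 0], "angular": [0, 0, 0.36]}, {"grip": 1, "xyz": [-360, 314, 0], "angular": [0, 0, 0.363]}]'

```text
time_s: 1.1
tcp_pos: [0.4571, -0.1302, 0.2475]
ee_rot: [[-0.998, -0.067, -0.0], [-0.067, 0.998, 0.0], [0.0, 0.0, -1.0]]
wrist_force: [0.8, -0.7, 0.2]
gripper_width: 0.997
gripper_force: 0.0
```

```bash
python3 -c "
from h import *
to(560,98,248,93.9)"
```

```text
xyz [-118.   220.8   -0.5] ang [ 0.    -0.    -0.001] t 1.1
```

move_arm --series '[{"grip": 1, "xyz": [-21, 40, 0], "angular": [0, 0, 0]}, {"grip": 1, "xyz": [-42, 80, 0], "angular": [0, 0, 0]}, {"grip": 1, "xyz": [-63, 120, 0], "angular": [0, 0, 0]}, {"grip": 1, "xyz": [-84, 160, 0], "angular": [0, 0, 0]}, {"grip": 1, "xyz": [-100, 195, 0], "angular": [0, 0, 0]}, {"grip": 1, "xyz": [-110, 210, 0], "angular": [0, 0, 0]}, {"grip": 1, "xyz": [-112, 212, 0], "angular": [0, 0, 0]}, {"grip": 1, "xyz": [-112, 212, 0], "angular": [0, 0, 0]}]'

```text
time_s: 1.9
tcp_pos: [0.5541, 0.0865, 0.247]
ee_rot: [[-0.998, -0.068, -0.001], [-0.068, 0.998, -0.001], [0.001, -0.0, -1.0]]
wrist_force: [-0.6, -0.2, -0.1]
gripper_width: 1.001
gripper_force: 0.0
```

```bash
cat >> h.py <<'E'
def wrist(tag):
    from station import r
    import pickle
    s=r.sense();c=r.capture('wrist');T=np.eye(4);T[:3,:3]=s['ee_rot'];T[:3,3]=s['tcp_pos'];T=T@np.array(c['hand_eye'])
    pickle.dump((c,T),open(tag+'.pkl','wb'));cv2.imwrite(f'pics/{tag}.png',c['img'][:,:,::-1]);return c,T
E
python3 -c "
from h import *
c,T=wrist('w1');print(np.round(T,3))
to(600,98,248,93.9)"
```

```text
[[-0.067  0.963  0.259  0.483]
 [ 0.998  0.065  0.017  0.083]
 [-0.     0.26  -0.966  0.385]
 [ 0.     0.     0.     1.   ]]
xyz [-46.8   8.9  -0.8] ang [-0.    -0.001 -0.001] t 1.95
```

View pics/w1.png

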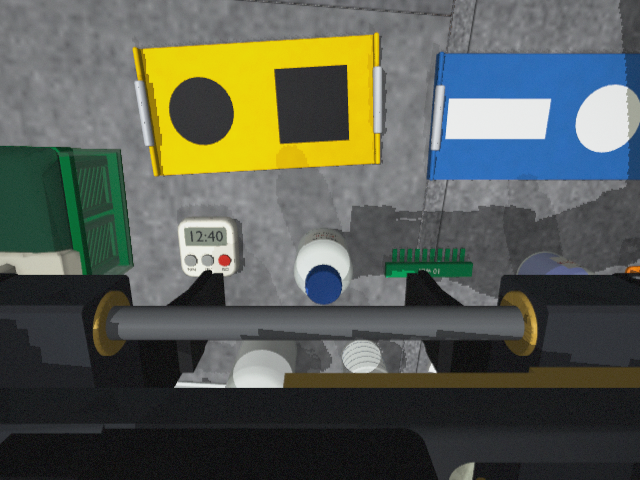

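The wrist view shows the yellow marks (201,110) and (312,104), the blue strip (498,119), timer (210,247), blue cap (323,284) and comb (428,262).

Run:
```python
import pickle
from h import *
c,T=pickle.load(open('w1.pkl','rb'));I=c['img']
W=((0,0,150),(180,60,255));B=((0,0,0),(180,255,60))
for n,box,hs,z in [('bluecap',(295,255,355,308),((100,120,60),(130,255,255)),.106),
 ('comb',(380,235,480,280),((50,100,30),(85,255,255)),.009),('timer',(165,205,255,282),((0,0,110),(180,70,255)),.016),
 ('wstrip',(441,80,560,160),W,.004),('bsq',(262,55,365,155),B,.004),('bdisc',(160,65,245,155),B,.004),('ytray',(120,20,400,200),((18,120,60),(35,255,255)),.004)]:
    print(n,*rect(c,blob(I,box,*hs),z,T))
```

```text
bluecap [598.1  97.6] [28.9 33.5] 3.9
comb [605.2 215.4] [32.5 95.4] 94.8
timer [598.1 -22.2] [ 83.5 100.2] 93.9
wstrip [452.  262.4] [ 37.  100.3] 93.9
bsq [451.1  78.1] [68.6 68.7] 97.0
bdisc [464.7 -31.6] [61.1 61.8] 93.9
ytray [457.2  27.2] [121.8 234.9] 97.1
```

move_arm --series '[{"grip": 1, "xyz": [-24, 5, 0], "angular": [0, 0, 0]}, {"grip": 1, "xyz": [-47, 9, 10], "angular": [0, 0, 0]}, {"grip": 1, "xyz": [-47, 9, 50], "angular": [0, 0, 0]}, {"grip": 1, "xyz": [-47, 9, 90], "angular": [0, 0, 0]}, {"grip": 1, "xyz": [-47, 9, 130], "angular": [0, 0, 0]}, {"grip": 1, "xyz": [-47, 9, 165], "angular": [0, 0, 0]}, {"grip": 1, "xyz": [-47, 9, 178], "angular": [0, 0, 0]}, {"grip": 1, "xyz": [-47, 9, 181], "angular": [0, 0, 0]}, {"grip": 0, "xyz": [-47, 9, 181], "angular": [0, 0, 0]}, {"grip": 0, "xyz": [-47, 9, 181], "angular": [0, 0, 0]}]'

```text
time_s: 2.95
tcp_pos: [0.602, 0.0992, 0.0688]
ee_rot: [[-0.998, -0.068, 0.004], [-0.068, 0.998, 0.001], [-0.004, 0.001, -1.0]]
wrist_force: [1.2, 0.5, 0.8]
gripper_width: 0.894
gripper_force: 0.0
```

move_arm --series '[{"grip": 0, "xyz": [0, 0, 0], "angular": [0, 0, 0]}, {"grip": 0, "xyz": [0, 0, 0], "angular": [0, 0, 0]}, {"grip": 0, "xyz": [0, 0, 0], "angular": [0, 0, 0]}, {"grip": 0, "xyz": [0, 0, 0], "angular": [0, 0, 0]}]'

```text
time_s: 3.35
tcp_pos: [0.6009, 0.0991, 0.0674]
ee_rot: [[-0.998, -0.068, 0.001], [-0.068, 0.998, 0.0], [-0.001, 0.0, -1.0]]
wrist_force: [-1.0, -0.6, 4.2]
gripper_width: 0.623
gripper_force: 30.0
```

move_arm --series '[{"grip": 0, "xyz": [0, 0, -20], "angular": [0, 0, 0]}, {"grip": 0, "xyz": [0, 0, -50], "angular": [0, 0, 0]}, {"grip": 0, "xyz": [10, 20, -70], "angular": [0, 0, 0]}, {"grip": 0, "xyz": [25, 51, -75], "angular": [0, 0, 0]}, {"grip": 0, "xyz": [42, 86, -75], "angular": [0, 0, 0]}, {"grip": 0, "xyz": [59, 121, -75], "angular": [0, 0, 0]}, {"grip": 0, "xyz": [76, 155, -75], "angular": [0, 0, 0]}, {"grip": 0, "xyz": [93, 190, -75], "angular": [0, 0, 0]}, {"grip": 0, "xyz": [108, 221, -75], "angular": [0, 0, 0]}, {"grip": 0, "xyz": [122, 250, -75], "angular": [0, 0, 0]}]'

```text
time_s: 4.35
tcp_pos: [0.4605, 0.3414, 0.141]
ee_rot: [[-0.998, -0.068, -0.001], [-0.068, 0.998, -0.0], [0.001, -0.0, -1.0]]
wrist_force: [1.1, 0.6, -2.0]
gripper_width: 0.62
gripper_force: 30.0
```

move_arm --series '[{"grip": 0, "xyz": [10, 20, 0], "angular": [0, 0, 0]}, {"grip": 0, "xyz": [15, 30, 5], "angular": [0, 0, 0]}, {"grip": 0, "xyz": [16, 32, 15], "angular": [0, 0, 0]}, {"grip": 0, "xyz": [16, 32, 35], "angular": [0, 0, 0]}, {"grip": 0, "xyz": [16, 32, 50], "angular": [0, 0, 0]}, {"grip": 0, "xyz": [16, 32, 55], "angular": [0, 0, 0]}, {"grip": 0, "xyz": [16, 32, 55], "angular": [0, 0, 0]}, {"grip": 0, "xyz": [16, 32, 55], "angular": [0, 0, 0]}]'

```text
time_s: 5.15
tcp_pos: [0.4445, 0.3708, 0.0868]
ee_rot: [[-0.998, -0.067, 0.001], [-0.067, 0.998, 0.0], [-0.001, 0.0, -1.0]]
wrist_force: [0.6, 0.6, -1.5]
gripper_width: 0.62
gripper_force: 30.0
```

```bash
python3 -c "
from h import *
to(443.8,371.8,71.5,93.9)"
```

```text
xyz [ 0.6  1.  15.3] ang [ 0.     0.001 -0.001] t 5.15
```

move_arm --series '[{"grip": 0, "xyz": [0.6, 1, 8], "angular": [0, 0, 0]}, {"grip": 0, "xyz": [0.6, 1, 13], "angular": [0, 0, 0]}, {"grip": 0, "xyz": [0.6, 1, 15.4], "angular": [0, 0, 0]}, {"grip": 0, "xyz": [0.6, 1, 15.4], "angular": [0, 0, 0]}, {"grip": 0, "xyz": [0.6, 1, 15.4], "angular": [0, 0, 0]}, {"grip": 0, "xyz": [0.6, 1, 15.4], "angular": [0, 0, 0]}]'

```text
time_s: 5.75
tcp_pos: [0.4432, 0.372, 0.0714]
ee_rot: [[-0.998, -0.068, 0.0], [-0.068, 0.998, 0.0], [-0.0, 0.0, -1.0]]
wrist_force: [-0.9, -0.6, 0.1]
gripper_width: 0.618
gripper_force: 30.0
```

move_arm --series '[{"grip": 1, "xyz": [0, 0, 0], "angular": [0, 0, 0]}, {"grip": 1, "xyz": [0, 0, 0], "angular": [0, 0, 0]}, {"grip": 1, "xyz": [0, 0, 0], "angular": [0, 0, 0]}, {"grip": 1, "xyz": [0, 0, 0], "angular": [0, 0, 0]}, {"grip": 1, "xyz": [0, 0, -10], "angular": [0, 0, 0]}, {"grip": 1, "xyz": [0, 0, -45], "angular": [0, 0, 0]}, {"grip": 1, "xyz": [0, 0, -90], "angular": [0, 0, 0]}, {"grip": 1, "xyz": [0, 0, -130], "angular": [0, 0, 0]}, {"grip": 1, "xyz": [0, 0, -140], "angular": [0, 0, 0]}, {"grip": 1, "xyz": [0, 0, -140], "angular": [0, 0, 0]}]'

```text
time_s: 6.75
tcp_pos: [0.4438, 0.3728, 0.2141]
ee_rot: [[-0.998, -0.068, 0.003], [-0.068, 0.998, 0.005], [-0.004, 0.005, -1.0]]
wrist_force: [-1.5, 0.9, -1.2]
gripper_width: 0.997
gripper_force: 0.0
```

```bash
python3 -c "
from station import r
from h import *
c=r.capture('scene');cv2.imwrite('pics/s1.png',c['img'][:,:,::-1][150:,150:550])
# comb origin (605.4,216), own x heading 4.5; bar +8
to(613.4,216.6,210,4.5)"
```

```text
xyz [-159.6 -166.5    1.5] ang [ 1.00e-03 -1.00e-03  1.56e+00] t 6.8
```

View pics/s1.png

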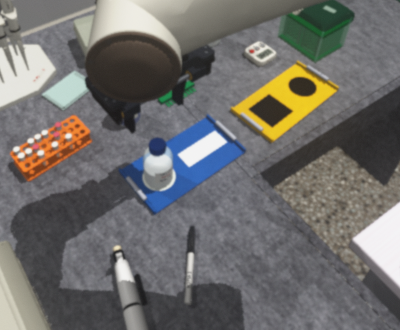

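The bottle stands upright on the white disc. Next is the comb, turning the wrist by -90° to stay within joint 6's range.

move_arm --series '[{"grip": 0.8, "xyz": [-16, -16, 0], "angular": [0, 0, -0.145]}, {"grip": 0.8, "xyz": [-32, -33, 0], "angular": [0, 0, -0.29]}, {"grip": 0.8, "xyz": [-48, -50, 0], "angular": [0, 0, -0.435]}, {"grip": 0.8, "xyz": [-64, -66, 0], "angular": [0, 0, -0.58]}, {"grip": 0.8, "xyz": [-80, -83, 0], "angular": [0, 0, -0.725]}, {"grip": 0.8, "xyz": [-96, -100, 0], "angular": [0, 0, -0.87]}, {"grip": 0.8, "xyz": [-112, -116, 0], "angular": [0, 0, -1.015]}, {"grip": 0.8, "xyz": [-128, -133, 0], "angular": [0, 0, -1.16]}, {"grip": 0.8, "xyz": [-144, -150, 0], "angular": [0, 0, -1.305]}, {"grip": 0.8, "xyz": [-160, -166, 0], "angular": [0, 0, -1.45]}]'

```text
time_s: 7.8
tcp_pos: [0.6137, 0.216, 0.2082]
ee_rot: [[-0.047, -0.999, -0.005], [-0.999, 0.047, -0.002], [0.003, 0.005, -1.0]]
wrist_force: [-0.5, 0.6, -0.1]
gripper_width: 0.802
gripper_force: 0.0
```

```bash
python3 -c "
from h import *
from station import r
print(r.sense()['joints'])
to(613.4,216.6,80,4.5)"
```

```text
[ 3.35895003e+01  2.62223191e+01  1.32335350e+00 -3.90519637e-02
 -6.53982881e+01 -3.62900717e+01]
xyz [ -1.   -0.3 128.2] ang [ 0.005 -0.002 -0.126] t 7.8
```

move_arm --series '[{"grip": 0.8, "xyz": [-0.5, 0, 20], "angular": [0, 0, -0.126]}, {"grip": 0.8, "xyz": [-0.5, 0, 60], "angular": [0, 0, -0.126]}, {"grip": 0.8, "xyz": [-0.5, 0, 100], "angular": [0, 0, -0.126]}, {"grip": 0.8, "xyz": [-0.5, 0, 125], "angular": [0, 0, -0.126]}, {"grip": 0.8, "xyz": [-0.5, 0, 128], "angular": [0, 0, -0.126]}, {"grip": 0.8, "xyz": [-0.5, 0, 128], "angular": [0, 0, -0.126]}, {"grip": 0.8, "xyz": [-0.5, 0, 128], "angular": [0, 0, -0.126]}]'

```text
time_s: 8.5
tcp_pos: [0.6149, 0.2181, 0.0843]
ee_rot: [[0.073, -0.997, 0.002], [-0.997, -0.073, 0.001], [-0.001, -0.002, -1.0]]
wrist_force: [0.9, 0.7, 0.6]
gripper_width: 0.797
gripper_force: 0.0
```

```bash
python3 -c "
from h import *
wrist('w2')
to(613.4,216.6,27.5,4.5)"
```

```text
xyz [ 1.6  1.9 57.3] ang [-0.003  0.001 -0.005] t 8.55
```

View pics/w2.png

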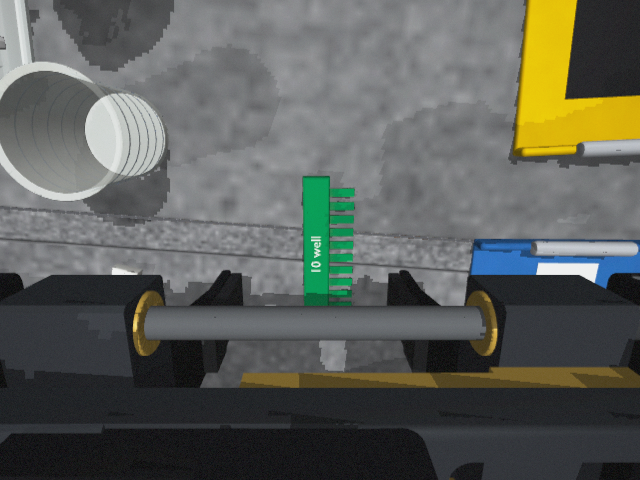

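The bar (u≈316) is centred between the fingers, teeth toward the trays, so I descend and grip.

move_arm --series '[{"grip": 0.8, "xyz": [1.5, 1, 25], "angular": [0, 0, 0]}, {"grip": 0.8, "xyz": [1.5, 1, 45], "angular": [0, 0, 0]}, {"grip": 0.8, "xyz": [1.5, 1, 54], "angular": [0, 0, 0]}, {"grip": 0.8, "xyz": [1.5, 1, 56], "angular": [0, 0, 0]}, {"grip": 0.8, "xyz": [1.5, 1, 56], "angular": [0, 0, 0]}, {"grip": 0.8, "xyz": [1.5, 1, 56], "angular": [0, 0, 0]}]'

```text
time_s: 9.15
tcp_pos: [0.6141, 0.2167, 0.0286]
ee_rot: [[0.073, -0.997, 0.002], [-0.997, -0.073, 0.001], [-0.001, -0.003, -1.0]]
wrist_force: [-0.2, 1.1, 0.5]
gripper_width: 0.799
gripper_force: 0.0
```

move_arm --series '[{"grip": 0, "xyz": [0, 0, 0], "angular": [0, 0, 0]}, {"grip": 0, "xyz": [0, 0, 0], "angular": [0, 0, 0]}, {"grip": 0, "xyz": [0, 0, 0], "angular": [0, 0, 0]}, {"grip": 0, "xyz": [0, 0, 0], "angular": [0, 0, 0]}, {"grip": 0, "xyz": [0, 0, 0], "angular": [0, 0, 0]}, {"grip": 0, "xyz": [0, 0, 0], "angular": [0, 0, 0]}, {"grip": 0, "xyz": [0, 0, 0], "angular": [0, 0, 0]}, {"grip": 0, "xyz": [0, 0, 0], "angular": [0, 0, 0]}]'

```text
time_s: 9.95
tcp_pos: [0.6132, 0.2161, 0.0271]
ee_rot: [[0.073, -0.997, -0.0], [-0.997, -0.073, -0.0], [0.0, 0.0, -1.0]]
wrist_force: [0.3, -0.7, 0.0]
gripper_width: 0.182
gripper_force: 30.0
```

move_arm --series '[{"grip": 0, "xyz": [0, 0, -25], "angular": [0, 0, 0]}, {"grip": 0, "xyz": [0, 0, -55], "angular": [0, 0, 0]}, {"grip": 0, "xyz": [-9, 23, -60], "angular": [0, 0, 0.005]}, {"grip": 0, "xyz": [-20, 52, -60], "angular": [0, 0, 0.005]}, {"grip": 0, "xyz": [-32, 83, -60], "angular": [0, 0, 0.005]}, {"grip": 0, "xyz": [-44, 114, -60], "angular": [0, 0, 0.005]}, {"grip": 0, "xyz": [-54, 140, -60], "angular": [0, 0, 0.005]}, {"grip": 0, "xyz": [-58, 150, -50], "angular": [0, 0, 0.005]}, {"grip": 0, "xyz": [-58, 150, -30], "angular": [0, 0, 0.005]}, {"grip": 0, "xyz": [-58, 150, -25], "angular": [0, 0, 0.005]}]'

```text
time_s: 10.95
tcp_pos: [0.4581, 0.2625, 0.0509]
ee_rot: [[0.068, -0.998, -0.002], [-0.998, -0.068, -0.002], [0.002, 0.002, -1.0]]
wrist_force: [-0.6, 0.2, -0.2]
gripper_width: 0.179
gripper_force: 30.0
```

move_arm --series '[{"grip": 0, "xyz": [0, 0, 0], "angular": [0, 0, 0]}, {"grip": 0, "xyz": [0, 0, 0], "angular": [0, 0, 0]}, {"grip": 0, "xyz": [0, 0, 0], "angular": [0, 0, 0]}]'

```text
time_s: 11.25
tcp_pos: [0.4601, 0.2633, 0.0528]
ee_rot: [[0.068, -0.998, 0.001], [-0.998, -0.068, 0.001], [-0.001, -0.001, -1.0]]
wrist_force: [-0.3, 0.4, -0.7]
gripper_width: 0.177
gripper_force: 30.0
```

```bash
python3 -c "
from h import *
wrist('w3')
to(459.5,262.6,31.6,3.9)"
```

```text
xyz [ 0.6  0.6 21.2] ang [-0.001  0.001 -0.   ] t 11.3
```

View pics/w3.png

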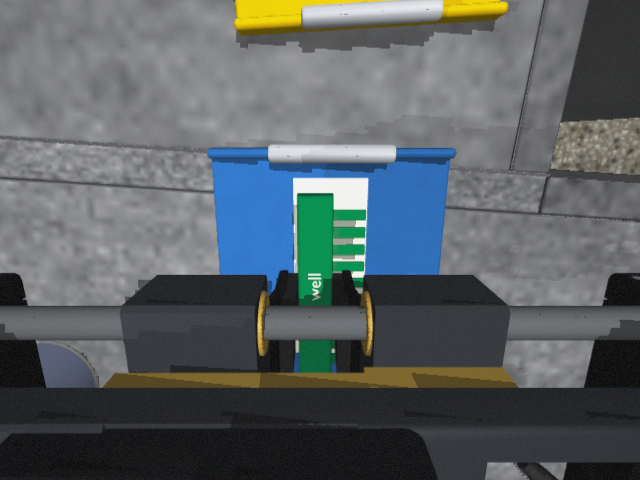

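The comb hangs flat over the strip and looks centred, so I lower and release it.

move_arm --series '[{"grip": 0, "xyz": [0.5, 0.5, 12], "angular": [0, 0, 0]}, {"grip": 0, "xyz": [0.5, 0.5, 18], "angular": [0, 0, 0]}, {"grip": 0, "xyz": [0.5, 0.5, 21.3], "angular": [0, 0, 0]}, {"grip": 0, "xyz": [0.5, 0.5, 21.3], "angular": [0, 0, 0]}, {"grip": 0, "xyz": [0.5, 0.5, 21.3], "angular": [0, 0, 0]}, {"grip": 0, "xyz": [0.5, 0.5, 21.3], "angular": [0, 0, 0]}]'

```text
time_s: 11.9
tcp_pos: [0.4584, 0.2619, 0.031]
ee_rot: [[0.068, -0.998, -0.001], [-0.998, -0.068, -0.002], [0.001, 0.001, -1.0]]
wrist_force: [-2.1, -1.9, 5.1]
gripper_width: 0.177
gripper_force: 30.0
```

move_arm --series '[{"grip": 0.35, "xyz": [0, 0, 0], "angular": [0, 0, 0]}, {"grip": 0.35, "xyz": [0, 0, 0], "angular": [0, 0, 0]}, {"grip": 0.35, "xyz": [0, 0, 0], "angular": [0, 0, 0]}, {"grip": 0.35, "xyz": [0, 0, -5], "angular": [0, 0, 0]}, {"grip": 0.5, "xyz": [0, 0, -25], "angular": [0, 0, 0]}, {"grip": 1, "xyz": [0, 0, -60], "angular": [0, 0, 0]}, {"grip": 1, "xyz": [0, 0, -105], "angular": [0, 0, 0]}, {"grip": 1, "xyz": [0, 0, -145], "angular": [0, 0, 0]}, {"grip": 1, "xyz": [0, 0, -165], "angular": [0, 0, 0]}, {"grip": 1, "xyz": [0, 0, -170], "angular": [0, 0, 0]}]'

```text
time_s: 12.9
tcp_pos: [0.46, 0.2635, 0.2042]
ee_rot: [[0.068, -0.998, 0.005], [-0.998, -0.068, 0.005], [-0.004, -0.005, -1.0]]
wrist_force: [-0.8, -0.2, -0.2]
gripper_width: 0.807
gripper_force: 0.0
```

```bash
python3 -c "
from h import *
c,T=wrist('w4')
to(611,343.3,215,93.9)"
```

```text
xyz [ -69.8 -156.7  -11.2] ang [-0.     0.005  1.571] t 12.95
```

View pics/w4.png

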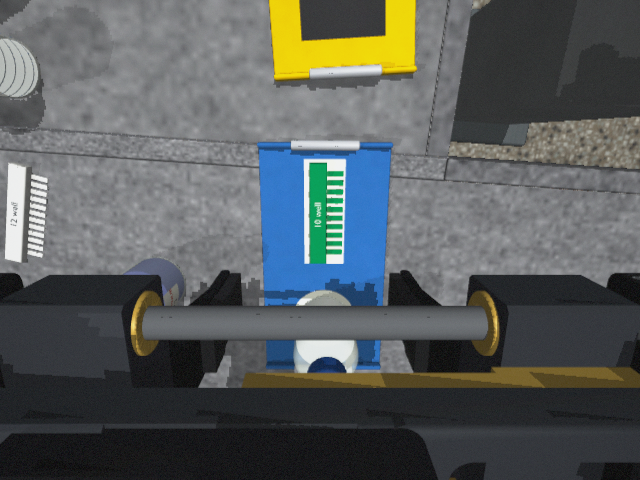

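The comb lies centred on the strip (strip u 304–345, comb 309–343). Next is the amber bottle.

move_arm --series '[{"grip": 1, "xyz": [-7, -15, -10], "angular": [0, 0, 0.145]}, {"grip": 1, "xyz": [-14, -31, -10], "angular": [0, 0, 0.29]}, {"grip": 1, "xyz": [-21, -47, -10], "angular": [0, 0, 0.435]}, {"grip": 1, "xyz": [-28, -62, -10], "angular": [0, 0, 0.58]}, {"grip": 1, "xyz": [-35, -78, -10], "angular": [0, 0, 0.725]}, {"grip": 1, "xyz": [-42, -94, -10], "angular": [0, 0, 0.87]}, {"grip": 1, "xyz": [-49, -110, -10], "angular": [0, 0, 1.015]}, {"grip": 1, "xyz": [-56, -125, -10], "angular": [0, 0, 1.16]}, {"grip": 1, "xyz": [-62, -140, -10], "angular": [0, 0, 1.305]}, {"grip": 1, "xyz": [-67, -150, -10], "angular": [0, 0, 1.44]}]'

```text
time_s: 13.95
tcp_pos: [0.6041, 0.3394, 0.2077]
ee_rot: [[-0.982, -0.191, -0.004], [-0.191, 0.982, -0.003], [0.004, -0.002, -1.0]]
wrist_force: [0.6, -0.2, 0.6]
gripper_width: 0.999
gripper_force: 0.0
```

move_arm --series '[{"grip": 1, "xyz": [0, 0, 0], "angular": [0, 0, 0.13]}, {"grip": 1, "xyz": [0, 0, 0], "angular": [0, 0, 0.13]}, {"grip": 1, "xyz": [0, 0, 0], "angular": [0, 0, 0.13]}]'

```text
time_s: 14.25
tcp_pos: [0.6035, 0.3392, 0.209]
ee_rot: [[-0.997, -0.071, -0.003], [-0.071, 0.997, -0.002], [0.003, -0.002, -1.0]]
wrist_force: [-0.5, -0.2, -0.4]
gripper_width: 1.002
gripper_force: 0.0
```

```bash
python3 -c "
from h import *
to(611,343.3,66,93.9)"
```

```text
xyz [ -8.2   3.8 143. ] ang [-0.002 -0.003  0.003] t 14.25
```

move_arm --series '[{"grip": 1, "xyz": [-8, 3.5, 10], "angular": [0, 0, 0.003]}, {"grip": 1, "xyz": [-8, 3.5, 45], "angular": [0, 0, 0.003]}, {"grip": 1, "xyz": [-8, 3.5, 85], "angular": [0, 0, 0.003]}, {"grip": 1, "xyz": [-8, 3.5, 120], "angular": [0, 0, 0.003]}, {"grip": 1, "xyz": [-8, 3.5, 137], "angular": [0, 0, 0.003]}, {"grip": 1, "xyz": [-8, 3.5, 142], "angular": [0, 0, 0.003]}, {"grip": 1, "xyz": [-8, 3.5, 142], "angular": [0, 0, 0.003]}, {"grip": 1, "xyz": [-8, 3.5, 142], "angular": [0, 0, 0.003]}]'

```text
time_s: 15.05
tcp_pos: [0.6126, 0.3442, 0.0701]
ee_rot: [[-0.998, -0.067, 0.002], [-0.067, 0.998, 0.001], [-0.002, 0.001, -1.0]]
wrist_force: [0.7, -1.0, 0.4]
gripper_width: 1.003
gripper_force: 0.0
```

move_arm --series '[{"grip": 0, "xyz": [0, 0, 0], "angular": [0, 0, 0]}, {"grip": 0, "xyz": [0, 0, 0], "angular": [0, 0, 0]}, {"grip": 0, "xyz": [0, 0, 0], "angular": [0, 0, 0]}, {"grip": 0, "xyz": [0, 0, 0], "angular": [0, 0, 0]}, {"grip": 0, "xyz": [0, 0, 0], "angular": [0, 0, 0]}, {"grip": 0, "xyz": [0, 0, 0], "angular": [0, 0, 0]}]'

```text
time_s: 15.65
tcp_pos: [0.6119, 0.3435, 0.0691]
ee_rot: [[-0.998, -0.066, 0.0], [-0.066, 0.998, -0.0], [-0.0, -0.0, -1.0]]
wrist_force: [0.3, -0.9, 1.6]
gripper_width: 0.635
gripper_force: 30.0
```

```bash
python3 -c "
from h import *
to(464.3,-32.2,150,97.1)"
```

```text
xyz [ 171.9 -365.2  -80.9] ang [-0.     0.    -0.058] t 15.65
```

move_arm --series '[{"grip": 0, "xyz": [0, 0, -20], "angular": [0, 0, 0]}, {"grip": 0, "xyz": [0, 0, -50], "angular": [0, 0, 0]}, {"grip": 0, "xyz": [8, -17, -75], "angular": [0, 0, 0]}, {"grip": 0, "xyz": [22, -46, -81], "angular": [0, 0, 0]}, {"grip": 0, "xyz": [38, -80, -81], "angular": [0, 0, 0]}, {"grip": 0, "xyz": [54, -115, -81], "angular": [0, 0, -0.02]}, {"grip": 0, "xyz": [71, -150, -81], "angular": [0, 0, -0.03]}, {"grip": 0, "xyz": [87, -185, -81], "angular": [0, 0, -0.04]}, {"grip": 0, "xyz": [104, -220, -81], "angular": [0, 0, -0.05]}, {"grip": 0, "xyz": [120, -255, -81], "angular": [0, 0, -0.058]}]'

```text
time_s: 16.65
tcp_pos: [0.5073, 0.0798, 0.1492]
ee_rot: [[-0.992, -0.124, -0.001], [-0.124, 0.992, -0.0], [0.001, 0.0, -1.0]]
wrist_force: [0.7, -0.3, -2.7]
gripper_width: 0.63
gripper_force: 30.0
```

move_arm --series '[{"grip": 0, "xyz": [21, -32, 0], "angular": [0, 0, 0]}, {"grip": 0, "xyz": [38, -65, 0], "angular": [0, 0, 0]}, {"grip": 0, "xyz": [50, -92, 0], "angular": [0, 0, 0]}, {"grip": 0, "xyz": [56, -105, 5], "angular": [0, 0, 0]}, {"grip": 0, "xyz": [58, -107, 20], "angular": [0, 0, 0]}, {"grip": 0, "xyz": [58, -107, 45], "angular": [0, 0, 0]}, {"grip": 0, "xyz": [58, -107, 60], "angular": [0, 0, 0]}, {"grip": 0, "xyz": [58, -107, 60], "angular": [0, 0, 0]}, {"grip": 0, "xyz": [58, -107, 60], "angular": [0, 0, 0]}]'

```text
time_s: 17.55
tcp_pos: [0.4647, -0.0318, 0.0897]
ee_rot: [[-0.992, -0.124, -0.0], [-0.124, 0.992, -0.0], [0.0, -0.0, -1.0]]
wrist_force: [0.3, 0.7, -2.5]
gripper_width: 0.63
gripper_force: 30.0
```

```bash
python3 -c "
from h import *
to(464.3,-32.2,73.3,97.1)"
```

```text
xyz [ 0.5 -0.3 16.4] ang [-0. -0.  0.] t 17.55
```

move_arm --series '[{"grip": 0, "xyz": [0.5, 0, 8], "angular": [0, 0, 0]}, {"grip": 0, "xyz": [0.5, 0, 14], "angular": [0, 0, 0]}, {"grip": 0, "xyz": [0.5, 0, 16.5], "angular": [0, 0, 0]}, {"grip": 0, "xyz": [0.5, 0, 16.5], "angular": [0, 0, 0]}, {"grip": 0, "xyz": [0.5, 0, 16.5], "angular": [0, 0, 0]}, {"grip": 0, "xyz": [0.5, 0, 16.5], "angular": [0, 0, 0]}]'

```text
time_s: 18.15
tcp_pos: [0.464, -0.0321, 0.0735]
ee_rot: [[-0.992, -0.123, 0.0], [-0.123, 0.992, 0.0], [-0.0, 0.0, -1.0]]
wrist_force: [-0.2, 0.9, -2.0]
gripper_width: 0.629
gripper_force: 30.0
```

move_arm --series '[{"grip": 0, "xyz": [0, 0, 0.5], "angular": [0, 0, 0]}, {"grip": 0, "xyz": [0, 0, 1.0], "angular": [0, 0, 0]}, {"grip": 0, "xyz": [0, 0, 1.0], "angular": [0, 0, 0]}, {"grip": 0, "xyz": [0, 0, 1.0], "angular": [0, 0, 0]}]'

```text
time_s: 18.55
tcp_pos: [0.4643, -0.0321, 0.073]
ee_rot: [[-0.992, -0.124, 0.001], [-0.124, 0.992, 0.0], [-0.001, -0.0, -1.0]]
wrist_force: [-1.8, 0.7, 5.3]
gripper_width: 0.635
gripper_force: 30.0
```

Contact. Release, rise and look at the timer.

move_arm --series '[{"grip": 1, "xyz": [0, 0, 0], "angular": [0, 0, 0]}, {"grip": 1, "xyz": [0, 0, 0], "angular": [0, 0, 0]}, {"grip": 1, "xyz": [0, 0, 0], "angular": [0, 0, 0]}, {"grip": 1, "xyz": [0, 0, 0], "angular": [0, 0, 0]}, {"grip": 1, "xyz": [0, 0, -10], "angular": [0, 0, 0]}, {"grip": 1, "xyz": [0, 0, -45], "angular": [0, 0, 0]}, {"grip": 1, "xyz": [0, 0, -90], "angular": [0, 0, 0]}, {"grip": 1, "xyz": [0, 0, -130], "angular": [0, 0, 0]}, {"grip": 1, "xyz": [0, 0, -140], "angular": [0, 0, 0]}, {"grip": 1, "xyz": [0, 0, -140], "angular": [0, 0, 0]}]'

```text
time_s: 19.55
tcp_pos: [0.4649, -0.0319, 0.2147]
ee_rot: [[-0.992, -0.124, 0.005], [-0.124, 0.992, 0.001], [-0.005, 0.001, -1.0]]
wrist_force: [-0.2, 0.1, 0.5]
gripper_width: 0.999
gripper_force: 0.0
```

Run:
```python
import pickle
from h import *
from station import r
c,T=pickle.load(open('w1.pkl','rb'))
for hs in [((10,5,130),(40,70,255)),((0,0,175),(180,60,255))]:
    k=blob(c['img'],(165,205,255,282),*hs);print(cv2.boundingRect(k),*rect(c,k,.016,T))
print(r.sense()['joints'])
to(600,-32,220,4.5)
```

```text
(177, 218, 59, 59) [602.1 -24. ] [59.5 64. ] 3.9
(178, 220, 57, 57) [603.2 -24.2] [57.8 61.9] 3.9
[ 1.61363454e+01  7.99960834e+00 -2.40533362e+01  4.17403029e-03
 -5.76304808e+01 -9.90403828e+01]
xyz [-134.1  -16.8   -4.6] ang [-0.004  0.005 -1.525] t 19.55
```

move_arm --series '[{"grip": 1, "xyz": [-15, 5, -5], "angular": [0, 0, -0.145]}, {"grip": 1, "xyz": [-30, 11, -5], "angular": [0, 0, -0.29]}, {"grip": 1, "xyz": [-45, 16, -5], "angular": [0, 0, -0.435]}, {"grip": 1, "xyz": [-60, 22, -5], "angular": [0, 0, -0.58]}, {"grip": 1, "xyz": [-75, 27, -5], "angular": [0, 0, -0.725]}, {"grip": 1, "xyz": [-90, 33, -5], "angular": [0, 0, -0.87]}, {"grip": 1, "xyz": [-105, 39, -5], "angular": [0, 0, -1.015]}, {"grip": 1, "xyz": [-120, 44, -5], "angular": [0, 0, -1.16]}, {"grip": 1, "xyz": [-134, 50, -5], "angular": [0, 0, -1.305]}, {"grip": 1, "xyz": [-145, 54, -5], "angular": [0, 0, -1.44]}]'

```text
time_s: 20.55
tcp_pos: [0.6008, 0.0396, 0.2147]
ee_rot: [[-0.001, -1.0, -0.004], [-1.0, 0.001, -0.001], [0.001, 0.004, -1.0]]
wrist_force: [0.5, 0.6, 0.0]
gripper_width: 1.003
gripper_force: 0.0
```

move_arm --series '[{"grip": 1, "xyz": [0, 0, 0], "angular": [0, 0, -0.085]}, {"grip": 1, "xyz": [0, 0, 0], "angular": [0, 0, -0.085]}, {"grip": 1, "xyz": [0, 0, 0], "angular": [0, 0, -0.085]}]'

```text
time_s: 20.85
tcp_pos: [0.6004, 0.0392, 0.2157]
ee_rot: [[0.076, -0.997, -0.003], [-0.997, -0.076, -0.001], [0.0, 0.003, -1.0]]
wrist_force: [0.9, 0.3, -0.4]
gripper_width: 1.0
gripper_force: 0.0
```

```bash
python3 -c "
from h import *
from station import r
c,T=wrist('w5');print(r.sense()['tcp_pos'])"
```

```text
[0.60051277 0.03915181 0.21619798]
```

View pics/w5.png

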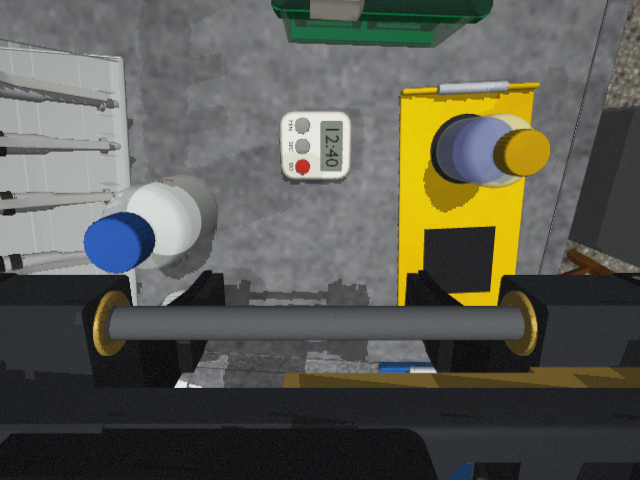

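The amber bottle stands on the black disc, and the timer is fully visible (u 280–351, v 110–182).

Run:
```python
import pickle
from h import *
c,T=pickle.load(open('w5.pkl','rb'))
k=blob(c['img'],(262,95,370,200),(0,0,185),(180,80,255));print(cv2.boundingRect(k),*rect(c,k,.016,T))
g=cv2.cvtColor(c['img'],cv2.COLOR_RGB2GRAY);print(g[140,272:360:3],g[100:192:3,312])
for z in(.016,):print([np.round(ray(c,p,z,T)*1000) for p in[(280,145),(351,145),(315,110),(315,179)]])
W=blob(c['img'],(405,215,515,303),(0,0,0),(180,255,60));print('sq part',*rect(c,W,.004,T))
```

```text
(281, 112, 69, 66) [603.7 -24.6] [56.7 61.2] 4.3
[123 123 121 179 228 229 229 230 221 155 159 142 224 229 230 228 169 132
  56 107  75  87 112 132 229 230 156 111 111 110] [125 134 129 107 196 229 228 229 221 228 229 229 230 230 229 229 229 229
 218 218 217 217 217 216 218 217 135  57 103 123 120]
[array([635., -22.,  16.]), array([572., -27.,  16.]), array([606., -54.,  16.]), array([602.,   6.,  16.])]
sq part [458.8  84.9] [80.1 86.3] 7.0
```

move_arm --series '[{"grip": 1, "xyz": [35, 1, 5], "angular": [0, 0, 0]}, {"grip": 1, "xyz": [65, 2, 25], "angular": [0, 0, 0]}, {"grip": 1, "xyz": [71, 2, 60], "angular": [0, 0, 0]}, {"grip": 1, "xyz": [71, 2, 100], "angular": [0, 0, 0]}, {"grip": 1, "xyz": [71, 2, 130], "angular": [0, 0, 0]}, {"grip": 1, "xyz": [71, 2, 136], "angular": [0, 0, 0]}, {"grip": 1, "xyz": [71, 2, 136], "angular": [0, 0, 0]}, {"grip": 1, "xyz": [71, 2, 136], "angular": [0, 0, 0]}]'

```text
time_s: 21.7
tcp_pos: [0.606, -0.0314, 0.0831]
ee_rot: [[0.078, -0.997, 0.003], [-0.997, -0.078, 0.0], [0.0, -0.003, -1.0]]
wrist_force: [0.7, 0.7, 0.7]
gripper_width: 0.998
gripper_force: 0.0
```

```bash
python3 -c "
from h import *
to(604,-32,29,4.3)"
```

```text
xyz [ 0.4  2.2 54.1] ang [-0.003 -0.     0.003] t 21.7
```

move_arm --series '[{"grip": 1, "xyz": [0.4, 1, 25], "angular": [0, 0, 0]}, {"grip": 1, "xyz": [0.4, 1, 43], "angular": [0, 0, 0]}, {"grip": 1, "xyz": [0.4, 1, 51], "angular": [0, 0, 0]}, {"grip": 1, "xyz": [0.4, 1, 53], "angular": [0, 0, 0]}, {"grip": 1, "xyz": [0.4, 1, 53], "angular": [0, 0, 0]}, {"grip": 1, "xyz": [0.4, 1, 53], "angular": [0, 0, 0]}]'

```text
time_s: 22.3
tcp_pos: [0.6047, -0.0319, 0.0297]
ee_rot: [[0.078, -0.997, 0.003], [-0.997, -0.078, 0.0], [-0.0, -0.003, -1.0]]
wrist_force: [0.3, -1.0, -0.3]
gripper_width: 1.002
gripper_force: 0.0
```

move_arm --series '[{"grip": 0, "xyz": [0, 0, 0], "angular": [0, 0, 0]}, {"grip": 0, "xyz": [0, 0, 0], "angular": [0, 0, 0]}, {"grip": 0, "xyz": [0, 0, 0], "angular": [0, 0, 0]}, {"grip": 0, "xyz": [0, 0, 0], "angular": [0, 0, 0]}, {"grip": 0, "xyz": [0, 0, 0], "angular": [0, 0, 0]}, {"grip": 0, "xyz": [0, 0, 0], "angular": [0, 0, 0]}]'

```text
time_s: 22.9
tcp_pos: [0.6039, -0.0321, 0.0285]
ee_rot: [[0.078, -0.997, 0.0], [-0.997, -0.078, -0.0], [0.0, -0.0, -1.0]]
wrist_force: [0.3, -0.5, 1.5]
gripper_width: 0.736
gripper_force: 29.9
```

```bash
python3 -c "
from h import *
# timer centre to square centre (451,77.4); tool sits 8 mm toward -own x
a=np.radians(7.1); t=np.array([451,77.4])+7.7*np.array([np.sin(a),-np.cos(a)]); print(t)
to(*t,90,7.1)"
```

```text
[451.95173137  69.75904408]
xyz [-113.4  143.5  -61.5] ang [-0.    -0.    -0.046] t 22.9
```

move_arm --series '[{"grip": 0, "xyz": [0, 0, -20], "angular": [0, 0, 0]}, {"grip": 0, "xyz": [0, 0, -50], "angular": [0, 0, 0]}, {"grip": 0, "xyz": [-9, 12, -62], "angular": [0, 0, 0]}, {"grip": 0, "xyz": [-28, 36, -62], "angular": [0, 0, -0.02]}, {"grip": 0, "xyz": [-50, 63, -62], "angular": [0, 0, -0.03]}, {"grip": 0, "xyz": [-72, 91, -62], "angular": [0, 0, -0.046]}, {"grip": 0, "xyz": [-93, 118, -62], "angular": [0, 0, -0.046]}, {"grip": 0, "xyz": [-109, 138, -62], "angular": [0, 0, -0.046]}, {"grip": 0, "xyz": [-113, 143, -55], "angular": [0, 0, -0.046]}, {"grip": 0, "xyz": [-113, 143, -40], "angular": [0, 0, -0.046]}]'

```text
time_s: 23.9
tcp_pos: [0.4527, 0.0704, 0.069]
ee_rot: [[0.126, -0.992, 0.003], [-0.992, -0.126, 0.001], [-0.001, -0.003, -1.0]]
wrist_force: [0.2, -0.2, -1.2]
gripper_width: 0.734
gripper_force: 29.8
```

move_arm --series '[{"grip": 0, "xyz": [0, 0, 15], "angular": [0, 0, 0]}, {"grip": 0, "xyz": [0, 0, 20], "angular": [0, 0, 0]}, {"grip": 0, "xyz": [0, 0, 20], "angular": [0, 0, 0]}, {"grip": 0, "xyz": [0, 0, 20], "angular": [0, 0, 0]}]'

```text
time_s: 24.3
tcp_pos: [0.4529, 0.0694, 0.0484]
ee_rot: [[0.123, -0.992, 0.0], [-0.992, -0.123, 0.0], [0.0, -0.0, -1.0]]
wrist_force: [0.1, -0.9, -0.3]
gripper_width: 0.737
gripper_force: 29.9
```

```bash
python3 -c "
from h import *
wrist('w6')
to(452,69.8,32.5,7.1)"
```

```text
xyz [-0.4  1.  16.2] ang [-0.001  0.    -0.   ] t 24.35
```

View pics/w6.png

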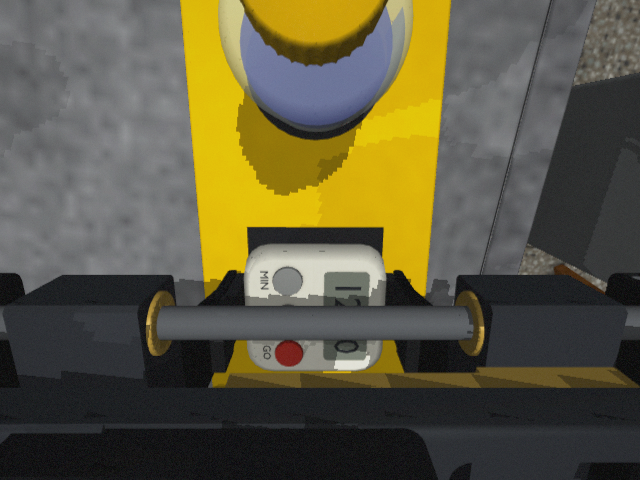

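The timer hangs flat over the black square, so I lower and release it.

move_arm --series '[{"grip": 0, "xyz": [-0.4, 0.5, 9], "angular": [0, 0, 0]}, {"grip": 0, "xyz": [-0.4, 0.5, 14], "angular": [0, 0, 0]}, {"grip": 0, "xyz": [-0.4, 0.5, 16], "angular": [0, 0, 0]}, {"grip": 0, "xyz": [-0.4, 0.5, 16.5], "angular": [0, 0, 0]}, {"grip": 0, "xyz": [-0.4, 0.5, 16.5], "angular": [0, 0, 0]}, {"grip": 0, "xyz": [-0.4, 0.5, 16.5], "angular": [0, 0, 0]}]'

```text
time_s: 24.95
tcp_pos: [0.4514, 0.0696, 0.0325]
ee_rot: [[0.124, -0.992, -0.001], [-0.992, -0.124, -0.0], [0.0, 0.001, -1.0]]
wrist_force: [-2.9, -0.3, 8.2]
gripper_width: 0.736
gripper_force: 30.1
```

move_arm --series '[{"grip": 1, "xyz": [0, 0, 0], "angular": [0, 0, 0]}, {"grip": 1, "xyz": [0, 0, 0], "angular": [0, 0, 0]}, {"grip": 1, "xyz": [0, 0, 0], "angular": [0, 0, 0]}, {"grip": 1, "xyz": [0, 0, 0], "angular": [0, 0, 0]}, {"grip": 1, "xyz": [0, 0, -10], "angular": [0, 0, 0]}, {"grip": 1, "xyz": [0, 0, -45], "angular": [0, 0, 0]}, {"grip": 1, "xyz": [0, 0, -90], "angular": [0, 0, 0]}, {"grip": 1, "xyz": [0, 0, -135], "angular": [0, 0, 0]}, {"grip": 1, "xyz": [0, 0, -180], "angular": [0, 0, 0]}, {"grip": 1, "xyz": [0, 0, -200], "angular": [0, 0, 0]}]'

```text
time_s: 25.95
tcp_pos: [0.4534, 0.0702, 0.2373]
ee_rot: [[0.124, -0.992, 0.008], [-0.992, -0.124, 0.003], [-0.002, -0.009, -1.0]]
wrist_force: [0.3, 0.5, -0.0]
gripper_width: 0.999
gripper_force: 0.0
```

move_arm --series '[{"grip": 1, "xyz": [40, -10, 0], "angular": [0, 0, 0]}, {"grip": 1, "xyz": [85, -10, 0], "angular": [0, 0, 0]}, {"grip": 1, "xyz": [130, -10, 0], "angular": [0, 0, 0]}, {"grip": 1, "xyz": [175, -10, 0], "angular": [0, 0, 0]}, {"grip": 1, "xyz": [220, -10, 0], "angular": [0, 0, 0]}, {"grip": 1, "xyz": [265, -10, 0], "angular": [0, 0, 0]}, {"grip": 1, "xyz": [300, -10, 0], "angular": [0, 0, 0]}, {"grip": 1, "xyz": [310, -10, 0], "angular": [0, 0, 0]}, {"grip": 1, "xyz": [310, -10, 0], "angular": [0, 0, 0]}]'

```text
time_s: 26.85
tcp_pos: [0.4998, -0.2376, 0.2318]
ee_rot: [[0.121, -0.993, -0.0], [-0.993, -0.121, 0.0], [-0.0, 0.0, -1.0]]
wrist_force: [-0.2, 1.0, 0.1]
gripper_width: 0.997
gripper_force: 0.0
```

Run:
```python
from h import *
from station import r
c=r.capture('top');I=c['img'];cv2.imwrite('pics/top1.png',cv2.resize(I[120:340,200:520,::-1],(800,550)))
W=((0,0,165),(180,60,255))
for n,box,hs,z in [('bluecap',(240,270,295,325),((100,150,40),(118,255,130)),.110),('ambercap',(425,250,475,310),((8,120,120),(19,255,255)),.110),
 ('comb',(285,270,345,315),((50,120,40),(85,255,255)),.013),('timer',(375,265,428,318),W,.020),('largecap',(405,138,440,175),((100,120,60),(130,255,255)),.136)]:
    try:print(n,*rect(c,blob(I,box,*hs),z))
    except Exception as e:print(n,e)
```

```text
bluecap [454.3 395.2] [27.7 52.5] 165.6
ambercap [450.4 -31.5] [0. 0.] 0.0
comb [450.1 261.8] [28.1 91.9] 93.7
timer [449.3  77.1] [57.2 61.7] 7.3
largecap [725.4  43.4] [33.7 34.3] 133.5
```

View pics/top1.png

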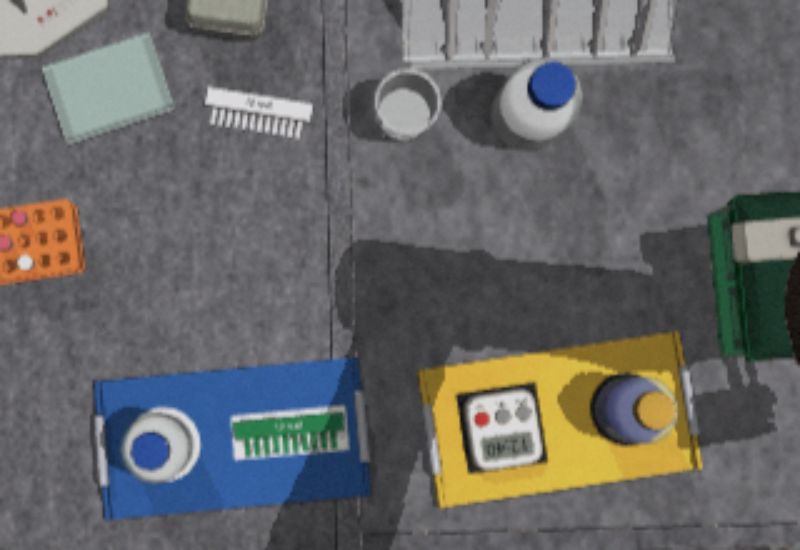

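All four items are in place and the other stock is untouched. I check the bottle positions from the caps (full-image pixels 260,300 and 463,284), then hand in if they agree.

Run:
```python
import pickle
from h import *
from station import r
c=pickle.load(open('top.pkl','rb'))
p=ray(c,(260,300.4),.110)[:2]*1000;q=ray(c,(462.8,284.4),.110)[:2]*1000
e=[np.linalg.norm(p-[443.8,371.8]),np.linalg.norm(q-[464.3,-32.2])];print(p,q,e)
if max(e)<6: print(r.finish_job())
```

```text
[441.93905052 370.24336059] [463.39948084 -33.69127433] [np.float64(2.426161414814487), np.float64(1.7420774627130386)]
the job is handed in; nothing more can be done
None
```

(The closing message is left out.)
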